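Tip the hand stamp out of the tall tilting holder

TASK

The wooden hand stamp has sunk to the bottom of the tall holder, too deep to reach. Push the top of the tall holder over towards its own tray, past level, and keep it tipped until the stamp has slid out into that tray; then let the holder swing back upright. Leave the short holder alone.

Things in the scene. Friction and masses are not known exactly. Their poses are not given: they have to be found in the camera images.
- tall_stand: fixed black stand of the tall holder. Origin on the desk straight below the hinge; z up, x towards its catch tray (the way the holder tips). Two steel uprights (22 mm along x, at y = +-36 mm, 161 mm high) carry the hinge, along y, 150 mm above the desk at x = 0. Tray: x = 24 to 196 mm, y = -50 to 50 mm outside, walls 4 mm thick, 26 mm high, floor 6 mm up. Foot plate back to x = -55 mm
- tall_holder (a joint): tilt of the tall holder, rad: 0 upright (stop), 1.57 level, 2.45 mouth steeply down over the tray (stop). Square aluminium tube 52 x 52 mm outside, 44 mm inside, 150 mm long, hinged at mid-length; mouth 225 mm above the desk when upright. A weak spring (under 2 N at the rim) swings it upright when let go. Held at 2.3 rad, the stamp slides out within about a second
- seal_stamp: wooden hand stamp, 22 x 30 x 60 mm, 50 g, standing at the bottom of the tall holder at first; origin at the centre of its foot, z along its length
- short_holder (a joint): tilt of the short holder, rad, 0 = upright. A like stand and tray, left or right of the tall one, with a tube only 90 mm long (52 x 52 mm outside), mouth 145 mm and hinge 100 mm above the desk, holding a small bottle; to be left alone

How it is judged (in metres and radians):
On the way, in this order (a step that is already met when the one before it is completed fails the run):
1. the tall holder is tipped level (value of joint tall_holder above 1.5 rad).
2. the stamp has slid out into the tall holder's tray (x of seal_stamp in the frame of tall_stand between 0.02 and 0.2 m and y of seal_stamp in the frame of tall_stand between -0.054 and 0.054 m and height (world z) of seal_stamp below 0.07 m), for 0.2 s.
At the end, for the whole second after the job is handed in: the stamp rests in the tall holder's tray (its foot within the tray's walls and less than 70 mm above the desk, moving slower than 30 mm/s), and both holders stand upright within 0.17 rad (10 degrees) (all of step 2 and linear speed of seal_stamp below 0.03 m/s and value of joint each of tall_holder, short_holder below 0.17 rad); the robot touches nothing.
It fails at once if the short holder is tipped by more than 0.5 rad (value of joint short_holder above 0.5 rad).
It also fails if it takes over 40 s, if anything falls off the work surface, if the arm or the gripper's body presses on something with over 40 N, if the wrist force passes 120 N, or if a joint passes its speed limit or range.

ROBOT

A 6-joint arm with a two-finger parallel gripper is mounted at the origin on a cart in front of the work surface, level with it; the furniture and walls round the work are solid. World frame = base frame: x ahead of the robot, y to its left, z up, the work surface at z = 0. Lengths are in m, angles in degrees, forces in N, time in s.
With the tool pointing down it reaches from about 0.25 to 0.725 m from the base axis. Payload 9.7 kg.
Tool frame: the origin (TCP) lies at the very end of the fingers, on their centre line; the grasp point (between the pads) lies grasp_offset behind it (grasp_offset is the distance from the TCP to the grasp point, in m); z points along the fingers, y is the line along which they close (so a half turn about z gives the same grasp; the last joint's range is limited). The gripper opens to 85 mm and grips with 20 to 120 N. Pads are 22 mm wide; open, the fingers measure 114 mm over their backs; the gripper's body (76 mm by 85 mm) begins 54 mm behind the grasp point. The pads swing forward as they close: fully open they stand 13 mm farther back than shut.
Start: joints at [74.714, 4.979, 10.078, 95.1, 0, 90], TCP at [0.145, 0.531, 0.231] pointing down, gripper open.
Joint ranges: [-179.16, 179.16], [-48.56, 103.87], [-65.8, 70.77], [-126.05, 130.52], [-82.76, 87.17], [-180, 180]. Speed limits (degrees/s): [127.2, 127.2, 147.25, 180, 180, 180].

INTERFACE

Orientations are given as [roll, pitch, yaw] about the fixed x, y, z axes, in that order (R = Rz(yaw) Ry(pitch) Rx(roll)).
In Python, from workcell import get_obs, camera, calibration, job_done, recognise, cut_out, mark_of, grasp_offset gives the robot as it stands.
- The arm moves only by the tool servo_tool, never from a script. Its argument "moves" is a list of rows, each a list of 3 entries, a list of its own where there are three numbers: the turn, a rotation vector about the tool's x, y, z in degrees, then the shift along the tool's x, y, z in m, then the opening in per cent of the stroke, from 0 (shut) to 100 (fully open). In form: [[[ax, ay, az], [x, y, z], claw], ...]. A call has 1 to 12 rows; each row shifts and turns the commanded pose from where the row before left it, along the tool's axes as they then stand; what a row does not reach is not made up. A row lasts 1/10 s, in which the tool goes at most 50 mm and 8.59 degrees, less where a joint would pass 70% of its speed; a pose out of reach is approached as far as the arm can. A call is refused whole if a number of a shift passes 0.05 or a number of a turn 8.59, either way. A call with a gripper value outside its range is refused whole. The fingers move at their own pace and stop on an object; "force" is the grip in N (left out, the last holds). Time passes only in rows, so rows that do not move let the fingers close. It gives the time, the measured TCP pose, the force, the opening and the grip force at its end, in the units of the state.
- get_obs(): the state, without advancing time (a new reading comes with each control period).
- camera(name): name is "scene" or "top" or "wrist"; returns (picture, depth): 480x640x3 uint8, red, green, blue; 480x640 float32, m along the optical axis (not along the pixel's ray), 0 where there is no reading.
- calibration(name): a dict with "camera_matrix" (3x3 intrinsics, pixels), "R" (3x3) and "t" (3): a world point X has camera coordinates R X + t. Camera axes: x right, y down, z forward; pixel columns grow to the right and rows downward; lengths in m; the calibration is good to about 2 mm. The wrist camera is an equidistant fisheye: a pixel r from the principal point sees the ray r / f radians off the axis. A picture is of the moment at which its call begins: read the wrist's pose just before it. calibration takes no time and is no camera call; for the wrist camera it gives the pose at the moment of the call.
- job_done(): hands the job in; it is judged then, once.
Trained networks look in the newest picture that a camera, given by its name, has taken for a name from the list of things; names that differ only in an ending like _2 or _b are one class to them, and where a whole thing is asked for, a point or a joint stands for the part that bears it (a point fixed in the world has none). Each returns a list of dicts, best first, with "score" (0 to 1); they miss things now and then, are a little off and sometimes report something else, mostly with a low value. They report only what shows in the picture. A call takes as long as a camera call.
- recognise(name, camera): "xyz" ([x, y, z] in m, in the coordinates of the camera as it stood for that picture, good to about 4 mm: the middle of the surface that is visible of it).
- cut_out(name, camera): "mask" (480x640 bool, what is visible of it).
- mark_of(name, camera): "xyz" ([x, y, z] in m, in the coordinates of the camera as it stood for that picture, good to about 4 mm: a listed point, or the origin of a listed thing).
The state is a dict: "time": time; "q": joint angles; "qd": joint speeds; "joint_efforts": joint torques, N m; "ee_pos": TCP position; "tcp_rot": TCP orientation; "wrist_force": force on the tool from outside, world axes, zero at the start; "torque": the same for the moment, N m; "opening": finger opening in m; "grasp_force": force on a finger pad.
Only numpy, scipy, OpenCV 4.12 (cv2) and the standard library are available. Lean on these libraries where they do the work, as an engineer would, in place of code of your own. Each camera call takes 0.05 s, during which the arm holds its last target. There are 200 camera calls.

## Working session

There is one attempt and no reset: what is moved stays moved. The work goes in short steps, Python scripts to look and compute and a tool call to move; the robot and the scene stay as the last step left them, time stands still between calls to the robot, and variables do not carry over. Pictures are saved under pics/ and viewed, at most 10 in all, crops included, and the job is handed in when it is done.

Besides the shell and the picture viewer there is one more tool, called after ">>>" by a JSON object that holds its "method" and its "body". servo_tool: Moves the arm, as the interface text tells. Its arguments: {"type":"object","properties":{"moves":{"type":"array"},"force":{"type":"number"}},"required":["moves"]}

```bash
mkdir -p pics; cat > h.py <<'E'
import numpy as np, cv2
from workcell import *
def toworld(cam,p):
    c=calibration(cam); return np.array(c["R"]).T@(np.array(p)-np.array(c["t"]))
E
python3 - <<'E'
from h import *
np.set_printoptions(precision=4,suppress=True)
ims=[]
for cam in ["scene","top"]:
    p,d=camera(cam); ims.append(p); cv2.imwrite(f"pics/{cam}0.png",p[:,:,::-1])
    np.savez(f"{cam}0.npz",p=p,d=d)
    for n in ["tall_stand","tall_holder","short_holder","seal_stamp"]:
        for f in (recognise,mark_of):
            try: print(cam,n,f.__name__,[(round(r["score"],2),toworld(cam,r["xyz"])) for r in f(n,cam)[:3]])
            except Exception as e: print(cam,n,e)
o=get_obs(); print(o["time"],o["ee_pos"],o["tcp_rot"],grasp_offset)
E
```

```text
scene tall_stand call [(0.62, array([ 0.4524, -0.1017,  0.0283]))]
scene tall_stand call [(0.94, array([ 0.4586, -0.0847, -0.0013]))]
scene tall_holder call [(0.7, array([ 0.4335, -0.0923,  0.1826]))]
scene tall_holder it knows: seal_stamp, tall_stand
scene short_holder call [(0.93, array([0.469 , 0.1472, 0.1186]))]
scene short_holder it knows: seal_stamp, tall_stand
scene seal_stamp call []
scene seal_stamp call []
top tall_stand call [(0.63, array([ 0.5166, -0.0926,  0.0081]))]
top tall_stand call [(0.9, array([ 0.4574, -0.0881,  0.0001]))]
top tall_holder call [(0.9, array([ 0.4577, -0.0895,  0.1831]))]
top tall_holder it knows: seal_stamp, tall_stand
top short_holder call [(0.78, array([0.4833, 0.1534, 0.1234]))]
top short_holder it knows: seal_stamp, tall_stand
top seal_stamp call [(0.73, array([ 0.4515, -0.0813,  0.138 ]))]
top seal_stamp call [(0.69, array([ 0.4525, -0.0803,  0.079 ]))]
0.7 [0.145  0.5305 0.2313] [179.9993  -0.0009 164.7148] 0.0187
```

View pics/scene0.png

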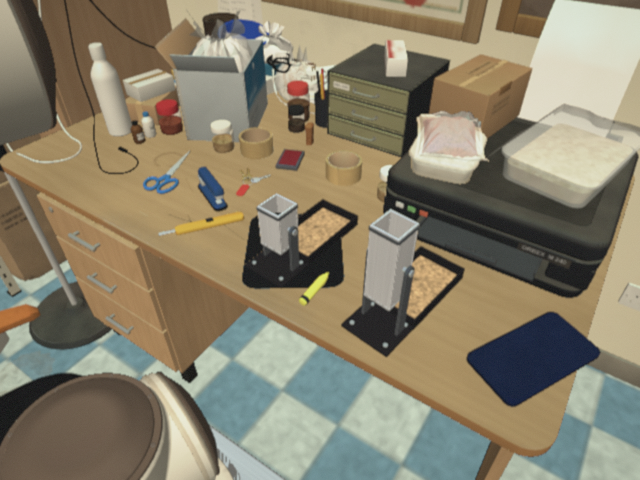

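View pics/top0.png

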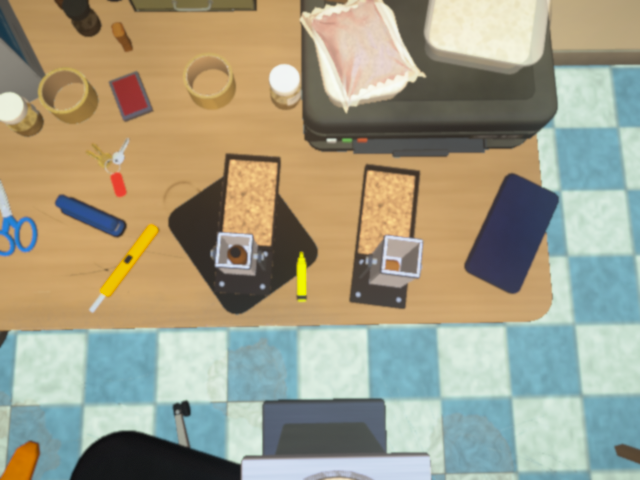

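The scene picture shows the tall holder on the right (mouth near 395,225) and the short holder on the left (mouth near 278,210). In the top view the tall stand runs from its foot at (377,305) to its tray end at (393,168), so the tray points away from the robot with a slight turn to the right. I'll measure that yaw, plus the tube mouth.

```bash
python3 - <<'E'
from h import *
np.set_printoptions(precision=4,suppress=True)
cam="top"; p,d=camera(cam); c=calibration(cam); K=np.array(c["camera_matrix"]);R=np.array(c["R"]);t=np.array(c["t"])
v,u=np.mgrid[:480,:640]; 
X=(np.stack([(u-K[0,2])/K[0,0]*d,(v-K[1,2])/K[1,1]*d,d],-1)-t)@R
for n in ["tall_stand","tall_holder"]:
    m=cut_out(n,cam)[0]["mask"]&(d>0); P=X[m]
    rng={"tall_stand":(-.01,.035),"tall_holder":(.212,.24)}[n]
    q=P[(P[:,2]>rng[0])&(P[:,2]<rng[1])]
    r=cv2.minAreaRect((q[:,:2]*1000).astype(np.float32)); print(n,len(q),r,cv2.boxPoints(r).tolist(), q[:,2].mean())
E
```

```text
tall_stand 5951 ((528.8074951171875, -109.25460815429688), (124.52687072753906, 261.28338623046875), 81.65660095214844) [[390.5137023925781, -151.90220642089844], [649.03173828125, -189.81590270996094], [667.101318359375, -66.60700988769531], [408.583251953125, -28.693313598632812]] 0.008313111190098858
tall_holder 683 ((456.6259765625, -87.24273681640625), (55.40940475463867, 55.459598541259766), 81.96332550048828) [[425.2951965332031, -110.79853057861328], [480.2101135253906, -118.55216217041016], [487.9567565917969, -63.68694305419922], [433.0418395996094, -55.933311462402344]] 0.2226439467392458
```

>>> {"method": "servo_tool", "body": {"moves": [[[0,0,8.55],[0,0,-0.01],0],[[0,0,8.55],[0,0,-0.01],0],[[0,0,8.55],[0,0,0],0],[[0,0,8.55],[0,0,0],0],[[0,0,8.55],[0,0,0],0],[[0,0,8.55],[0,0,0],0],[[0,0,8.55],[0,0,0],0],[[0,0,8.55],[0,0,0],0],[[0,0,8.55],[0,0,0],0],[[0,0,8.55],[0,0,0],0]]}}

```text
time: 1.85
ee_pos: [0.145, 0.5305, 0.2513]
tcp_rot: [180.0, -0.0, 78.9]
wrist_force: [0.9, 0.6, -0.3]
opening: -0.0003
grasp_force: 0.0
```

>>> {"method": "servo_tool", "body": {"moves": [[[0,0,7.92],[0,0,0],0],[[0,0,7.92],[0,0,0],0],[[0,0,7.92],[0,0,0],0],[[0,0,7.92],[0,0,0],0],[[0,0,7.92],[0,0,0],0],[[0,0,7.92],[0,0,0],0],[[0,0,7.92],[0,0,0],0],[[0,0,7.92],[0,0,0],0],[[0,0,7.92],[0,0,0],0],[[0,0,7.92],[0,0,0],0],[[0,0,7.92],[0,0,0],0],[[0,0,0],[0,0,0],0]]}}

```text
time: 3.05
ee_pos: [0.4219, 0.2805, 0.2515]
tcp_rot: [-166.4, 10.2, 26.1]
wrist_force: [0.1, 1.0, 0.4]
opening: 0.0001
grasp_force: 0.0
```

```bash
python3 -c "
from h import *
o=get_obs(); print(o['time'],o['q'],o['qd'],o['ee_pos'],o['tcp_rot'])"
```

```text
3.05 [ 26.03063176   8.89414493  15.00848728 106.33175537  13.56983736
 179.94532261] [ 4.22416379 -0.68152772 -0.06634011 -1.29823449  0.61539162 -0.10943304] [0.42192456 0.2804844  0.2515398 ] [-166.42058891   10.2045796    26.0846371 ]
```

>>> {"method": "servo_tool", "body": {"moves": [[[0,0,0],[0,0,0],0],[[0,0,0],[0,0,0],0],[[0,0,0],[0,0,0],0]]}}

```text
time: 3.35
ee_pos: [0.4194, 0.2847, 0.2523]
tcp_rot: [-166.4, 10.1, 26.6]
wrist_force: [0.2, -0.6, 1.2]
opening: -0.0001
grasp_force: 0.0
```

```bash
python3 -c "
from h import *
o=get_obs(); print(o['time'],o['q'],o['qd'],o['ee_pos'],o['tcp_rot'])"
```

```text
3.35 [ 26.57272118   8.79694721  14.99742083 106.27469749  13.59930405
 179.94108238] [ 0.12055973 -0.09931144 -0.01628995  0.03953211 -0.01472241  0.06413347] [0.41936779 0.28468094 0.25226738] [-166.3905293    10.06036546   26.63088123]
```

```bash
cat >> h.py <<'E'
from scipy.spatial.transform import Rotation as Ro
def cmd(pos,yaw,rpy=None):
    o=get_obs(); r=Ro.from_euler("xyz",o["tcp_rot"],degrees=True); t=Ro.from_euler("xyz",[180,0,yaw] if rpy is None else rpy,degrees=True)
    print("rotvec",(r.inv()*t).as_rotvec(degrees=True).round(2),"shift now-axes",r.inv().apply(np.array(pos)-o["ee_pos"]).round(4),"target-axes",t.inv().apply(np.array(pos)-o["ee_pos"]).round(4))
E
python3 -c "
from h import *
cmd([.419,.285,.26],80)"
```

```text
rotvec [-17.27   2.96 -54.17] shift now-axes [-0.0015 -0.0022 -0.0073] target-axes [ 0.0003 -0.0004 -0.0077]
```

>>> {"method": "servo_tool", "body": {"moves": [[[-2.47,0.42,-7.74],[0,0,0],0],[[-2.47,0.42,-7.74],[0,0,0],0],[[-2.47,0.42,-7.74],[0,0,0],0],[[-2.47,0.42,-7.74],[0,0,0],0],[[-2.47,0.42,-7.74],[0,0,0],0],[[-2.47,0.42,-7.74],[0,0,0],0],[[-2.47,0.42,-7.74],[0,0,0],0],[[0,0,0],[0,0,0],0]]}}

```text
time: 4.15
ee_pos: [0.4188, 0.2848, 0.2529]
tcp_rot: [179.9, -0.0, 80.2]
wrist_force: [0.6, 0.5, 1.1]
opening: -0.0004
grasp_force: 0.0
```

```bash
python3 -c "
from h import *
o=get_obs(); print(o['q'],o['ee_pos'],o['tcp_rot']); cmd([.36,-.06,.26],171.8)"
```

```text
[ 3.42423656e+01 -5.67510706e-01  6.77907582e+00  9.72607391e+01
 -4.33592674e-02  1.34066123e+02] [0.4187503  0.28477437 0.25292311] [ 1.79908160e+02 -2.85506086e-02  8.01762331e+01]
rotvec [ 9.000e-02  5.000e-02 -9.162e+01] shift now-axes [-0.3497  0.0009 -0.0072] target-axes [ 0.009  -0.3496 -0.0071]
```

>>> {"method": "servo_tool", "body": {"moves": [[[0,0,-8.33],[0,0,0],0],[[0,0,-8.33],[0,0,0],0],[[0,0,-8.33],[0,0,0],0],[[0,0,-8.33],[0,0,0],0],[[0,0,-8.33],[0,0,0],0],[[0,0,-8.33],[0,0,0],0],[[0,0,-8.33],[0,0,0],0],[[0,0,-8.33],[0,0,0],0],[[0,0,-8.33],[0,0,0],0],[[0,0,-8.33],[0,0,0],0],[[0,0,-8.33],[0,0,0],0],[[0,0,0],[0.02,0,0],0]]}}

```text
time: 5.35
ee_pos: [0.4007, 0.2871, 0.2514]
tcp_rot: [-179.9, -0.1, 171.6]
wrist_force: [-0.2, -0.5, 0.8]
opening: -0.0
grasp_force: 0.0
```

```bash
python3 -c "
from h import *
o=get_obs(); print(o['q'],o['ee_pos'],o['tcp_rot'])
a=np.radians(-8.2); s=np.array([.457,-.0875,0])
cmd(s+np.array([np.cos(a),np.sin(a),0])*-.07+[0,0,.205],171.8)"
```

```text
[ 3.56109748e+01 -2.21836571e+00  4.99180811e+00  9.73411076e+01
  1.02532707e-02  4.40227204e+01] [0.40071249 0.28706081 0.2514151 ] [-1.79916381e+02 -1.01275202e-01  1.71588169e+02]
rotvec [-0.08 -0.1  -0.21] shift now-axes [-0.0406 -0.3625  0.0469] target-axes [-0.0391 -0.3627  0.0464]
```

>>> {"method": "servo_tool", "body": {"moves": [[[0,0,0],[0,-0.04,0],0],[[0,0,0],[0,-0.04,0],0],[[0,0,0],[0,-0.04,0],0],[[0,0,0],[0,-0.04,0],0],[[0,0,0],[0,-0.04,0],0],[[0,0,0],[0,-0.04,0],0],[[0,0,0],[0,-0.04,0],0],[[0,0,0],[0,-0.04,0],0],[[0,0,0],[0,-0.04,0],0],[[0,0,0],[-0.02,-0.002,0.025],0],[[0,0,0],[-0.02,0,0.02],0],[[0,0,0],[0,0,0],0]]}}

```text
time: 6.55
ee_pos: [0.3867, -0.0774, 0.2047]
tcp_rot: [180.0, -0.3, 171.3]
wrist_force: [-0.2, -0.3, -0.3]
opening: 0.0001
grasp_force: 0.0
```

```bash
cat >> h.py <<'E'
a8=np.radians(-8.2); S=np.array([.457,-.0875,0]); W=np.array([[np.cos(a8),-np.sin(a8),0],[np.sin(a8),np.cos(a8),0],[0,0,1]])
E
python3 -c "
from h import *
o=get_obs(); x=W.T@(o['ee_pos']-S); print('stand frame',x,o['tcp_rot'],o['wrist_force'])
cmd(o['ee_pos'],171.8)
r,w=.055,.011
prev=None
for th in [0,15,30,45,60,75,90,100,110,120,128,135,138]:
    t=np.radians(th); A=np.array([np.sin(t),np.cos(t)]); n=np.array([-np.cos(t),np.sin(t)])
    p=np.array([0,.15])+r*A+.026*n+np.array([-w*np.sign(np.cos(t))*min(1,abs(np.cos(t))*2),0]); print(th,p.round(4))
"
```

```text
stand frame [-7.10341016e-02  8.08052785e-06  2.04671030e-01] [179.9864811   -0.27241995 171.27575383] [-0.20950519 -0.25585989 -0.25741322]
rotvec [ 0.01 -0.27 -0.52] shift now-axes [0. 0. 0.] target-axes [0. 0. 0.]
0 [-0.037  0.205]
15 [-0.0219  0.2099]
30 [-0.006   0.2106]
45 [0.0095 0.2073]
60 [0.0236 0.2   ]
75 [0.0407 0.1893]
90 [0.055 0.176]
100 [0.0625 0.1661]
110 [0.0681 0.1556]
120 [0.0716 0.145 ]
128 [0.0703 0.1366]
135 [0.0683 0.1295]
138 [0.0671 0.1265]
```

>>> {"method": "servo_tool", "body": {"moves": [[[0,0,0],[-0.016,0,0],0],[[0,0,0],[-0.01,0,0],0],[[0,0,0],[-0.008,0,0],0],[[0,0,0],[-0.008,0,-0.003],0],[[0,0,0],[-0.008,0,-0.002],0],[[0,0,0],[-0.008,0,-0.001],0],[[0,0,0],[-0.008,0,0],0],[[0,0,0],[-0.008,0,0.001],0],[[0,0,0],[-0.007,0,0.002],0],[[0,0,0],[-0.007,0,0.004],0],[[0,0,0],[-0.007,0,0.004],0],[[0,0,0],[0,0,0],0]]}}

```text
time: 7.75
ee_pos: [0.4809, -0.0914, 0.2015]
tcp_rot: [-180.0, -0.1, 171.5]
wrist_force: [-0.7, 0.0, 3.0]
opening: 0.0003
grasp_force: 1.0
```

```bash
python3 -c "
from h import *
o=get_obs(); x=W.T@(o['ee_pos']-S); print('stand frame',x,o['tcp_rot'],o['wrist_force'])
p,d=camera('scene'); cv2.imwrite('pics/s1.png',cv2.resize(p[180:380,220:500,::-1],None,fx=2,fy=2))
"
```

```text
stand frame [ 0.02419524 -0.00041031  0.20149419] [-1.79951041e+02 -5.37338470e-02  1.71528147e+02] [-0.70657906  0.04987623  3.01489   ]
```

View pics/s1.png

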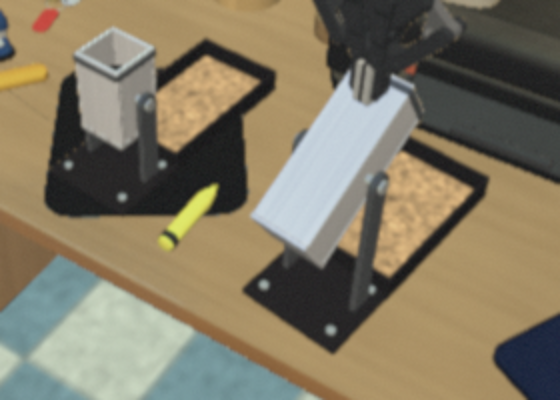

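The crop shows the finger at (360,80) pushing the rim, with the tube tilted about 55° towards its own tray. The short holder is untouched.

>>> {"method": "servo_tool", "body": {"moves": [[[0,0,0],[-0.008,0,0.006],0],[[0,0,0],[-0.008,0,0.006],0],[[0,0,0],[-0.008,0,0.007],0],[[0,0,0],[-0.007,0,0.007],0],[[0,0,0],[-0.004,0,0.005],0],[[0,0,0],[-0.004,0,0.005],0],[[0,0,0],[-0.005,0,0.01],0],[[0,0,0],[-0.003,0,0.011],0],[[0,0,0],[0.001,0,0.008],0],[[0,0,0],[0.002,0,0.006],0],[[0,0,0],[0,0,0],0]]}}

```text
time: 8.9
ee_pos: [0.5234, -0.0977, 0.1304]
tcp_rot: [-180.0, -0.0, 171.5]
wrist_force: [3.1, -0.1, 0.6]
opening: -0.0002
grasp_force: 1.2
```

```bash
python3 -c "
from h import *
o=get_obs(); x=W.T@(o['ee_pos']-S); print('stand frame',x,o['tcp_rot'],o['wrist_force'])
p,d=camera('scene'); cv2.imwrite('pics/s2.png',cv2.resize(p[180:380,220:500,::-1],None,fx=2,fy=2))
for c in ('scene','top'):
    camera(c)
    for r in mark_of('seal_stamp',c)[:2]: print(c,r['score'],W.T@(toworld(c,r['xyz'])-S))
"
```

```text
stand frame [ 0.06720569 -0.00063412  0.13042224] [-1.79956023e+02 -4.99357445e-02  1.71530069e+02] [ 3.1467126  -0.10652709  0.61745473]
```

View pics/s2.png

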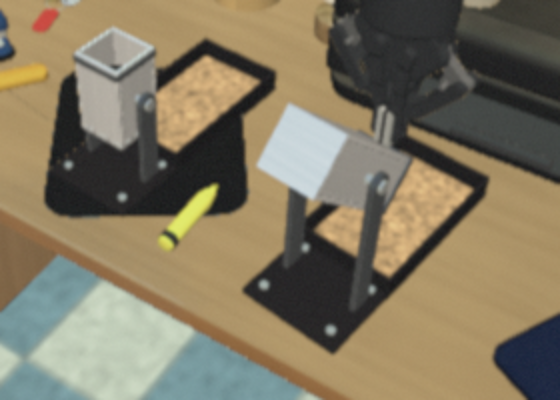

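The tube is now well past level, with its mouth hidden below the gripper at about (390,190), and no stamp is visible yet. I'll hold it here.

>>> {"method": "servo_tool", "body": {"moves": [[[0,0,0],[0,0,0.002],0],[[0,0,0],[0,0,0],0],[[0,0,0],[0,0,0],0],[[0,0,0],[0,0,0],0],[[0,0,0],[0,0,0],0],[[0,0,0],[0,0,0],0],[[0,0,0],[0,0,0],0],[[0,0,0],[0,0,0],0],[[0,0,0],[0,0,0],0],[[0,0,0],[0,0,0],0]]}}

```text
time: 10.15
ee_pos: [0.5238, -0.0978, 0.1293]
tcp_rot: [-180.0, -0.0, 171.5]
wrist_force: [0.6, -0.5, 1.6]
opening: -0.0
grasp_force: 0.6
```

```bash
python3 -c "
from h import *
o=get_obs(); x=W.T@(o['ee_pos']-S); print('stand frame',x,o['wrist_force'])
ims=[]
for c in ('scene','top'):
    p,d=camera(c); ims.append(p)
    for r in mark_of('seal_stamp',c)[:2]: print(c,r['score'],W.T@(toworld(c,r['xyz'])-S))
im=np.hstack([ims[0][200:380,330:500],ims[1][140:320,310:480]])
cv2.imwrite('pics/s3.png',cv2.resize(im[:,:,::-1],None,fx=2.3,fy=2.3))
"
```

```text
stand frame [ 0.06758097 -0.00063141  0.12932964] [ 0.61677348 -0.48099992  1.58091044]
scene 0.53 [0.03859602 0.00514129 0.01502392]
```

View pics/s3.png

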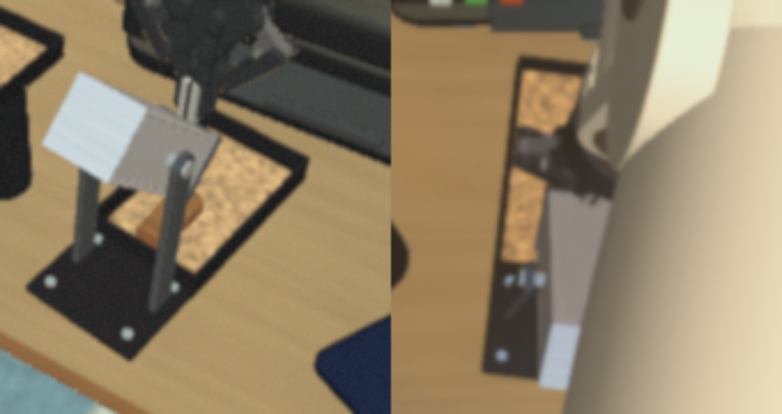

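The stamp is lying in the tray (scene crop around (170,220)), clear of the tube. I'll retrace the path so the holder swings back gently.

>>> {"method": "servo_tool", "body": {"moves": [[[0,0,0],[-0.002,0,-0.008],0],[[0,0,0],[-0.001,0,-0.008],0],[[0,0,0],[0.003,0,-0.011],0],[[0,0,0],[0.005,0,-0.01],0],[[0,0,0],[0.008,0,-0.01],0],[[0,0,0],[0.007,0,-0.007],0],[[0,0,0],[0.008,0,-0.007],0],[[0,0,0],[0.008,0,-0.006],0],[[0,0,0],[0.008,0,-0.006],0],[[0,0,0],[0.007,0,-0.004],0],[[0,0,0],[0.007,0,-0.004],0],[[0,0,0],[0.008,0,-0.002],0]]}}

```text
time: 11.55
ee_pos: [0.458, -0.0879, 0.2125]
tcp_rot: [-180.0, -0.0, 171.5]
wrist_force: [0.2, -0.3, 1.1]
opening: 0.0
grasp_force: 0.2
```

>>> {"method": "servo_tool", "body": {"moves": [[[0,0,0],[0.008,0,0],0],[[0,0,0],[0.008,0,0],0],[[0,0,0],[0.008,0,0],0],[[0,0,0],[0.008,0,0],0],[[0,0,0],[0.008,0,0],0],[[0,0,0],[0.008,0,0],0],[[0,0,0],[0.01,0,0],0],[[0,0,0],[0.02,0,0],0],[[0,0,0],[0.02,0,0],0],[[0,0,0],[0.02,0,0],0],[[0,0,0],[0,0,0],0],[[0,0,0],[0,0,0],0]]}}

```text
time: 12.75
ee_pos: [0.3418, -0.0706, 0.2126]
tcp_rot: [-180.0, 0.1, 171.5]
wrist_force: [-0.5, -0.2, 0.4]
opening: -0.0
grasp_force: 0.0
```

```bash
python3 -c "
from h import *
o=get_obs(); x=W.T@(o['ee_pos']-S); print('stand frame',x,o['wrist_force'])
ims=[]
for c in ('scene','top'):
    p,d=camera(c); ims.append(p)
    for r in mark_of('seal_stamp',c)[:2]: print(c,r['score'],W.T@(toworld(c,r['xyz'])-S))
im=np.hstack([ims[0][180:360,240:500],ims[1][140:320,200:460]])
cv2.imwrite('pics/s4.png',cv2.resize(im[:,:,::-1],None,fx=1.5,fy=1.5))
"
```

```text
stand frame [-0.11643735  0.00029488  0.21260292] [-0.5267493 -0.2103845  0.4347688]
top 0.69 [0.0381487  0.00406664 0.01174943]
```

View pics/s4.png

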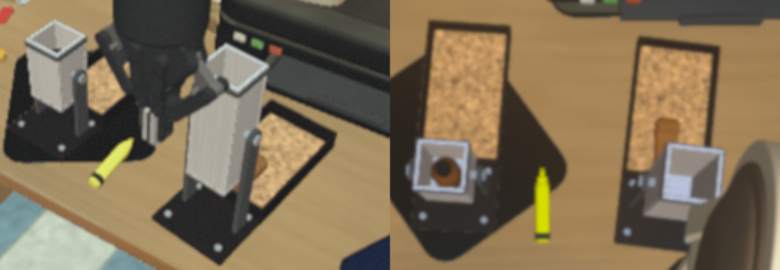

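The tall holder is upright and empty, the stamp lies in its tray at about (665,140), the short holder is upright, and the gripper is clear.

```bash
python3 -c "
from h import *
print(job_done())"
```

```text
the job is handed in; nothing more can be done
None
```

I tipped the tall holder past level, the stamp slid out into its tray, and the holder swung back upright; the short holder was not touched, and I handed the job in at about 13 s (no verdict was shown).

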